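# Set the sheet stop in the punch bed's index groove

### The arm

A 6-joint arm with a two-finger parallel gripper is mounted at the origin on the work surface. World frame = base frame: x ahead of the robot, y to its left, z up, the work surface at z = 0. Lengths are in mm, angles in rad, forces in N, time in s.
With the tool pointing down it reaches from about 350 to 975 mm from the base axis. Payload 7.1 kg.
Tool frame: the origin (TCP) lies at the very end of the fingers, on their centre line; the grasp point (between the pads) lies 19 mm behind it; x points along the fingers, z is the direction in which the jaws open and shut, and the axes are right-handed (so a half turn about x gives the same grasp; the last joint's range is limited). The gripper opens to 88 mm and grips with 3 to 60 N. Pads are 20 mm wide; open, the fingers measure 115 mm over their backs; the gripper's body (75 mm by 178 mm) begins 61 mm behind the grasp point.
Start: joints at [-1.153, 0.423, 1.63, -0, 1.089, -0.019], TCP at [264.416, -566.294, 222.675] pointing down, gripper open.
Joint ranges: [-3, 3], [-0.9, 2.11], [0.09, 2.58], [-1.31, 4.45], [0.11, 2.69], [-2.54, 2.54]. Speed limits (rad/s): [2.39, 2.39, 3.01, 3.14, 3.14, 3.14].

### API

Orientations are given as a rotation vector (axis times angle).
In Python, from workcell import * gives the robot as it stands.
- The arm moves only by the shell command python3 -m crank 'ROWS'. ROWS is JSON, a list of rows, each a list of 3 entries, a list of its own where there are three numbers: the shift along the tool's x, y, z in cm, then the turn, a rotation vector about the tool's x, y, z in degrees, then the finger opening in cm, from 0 to 8.78. In form: [[[dx, dy, dz], [rx, ry, rz], claw], ...]. A call has 1 to 5 rows; each row shifts and turns the commanded pose from where the row before left it, along the tool's axes as they then stand; what a row does not reach is not made up. A row lasts 1/8 s, in which the tool goes at most 62.5 mm and 10.7 degrees, less where a joint would pass 70% of its speed; a pose out of reach is approached as far as the arm can. A call with a gripper value outside its range is refused whole. The fingers move at their own pace and stop on an object; the grip force is fixed at half the most. Time passes only in rows, so rows that do not move let the fingers close. It gives the time, the measured TCP pose, the force and the opening at its end, in the units of the state.
- get_obs(): the state, without advancing time (a new reading comes with each control period).
- get_image(name): name is "side" or "top"; returns a dict with "pixels" (480x640x3 uint8, red, green, blue), "mtx" (3x3 intrinsics, pixels), "view" (4x4, takes a point from world to camera coordinates). Camera axes: x right, y down, z forward; pixel columns grow to the right and rows downward; lengths in mm; the calibration is good to about 2 mm. A picture is of the moment at which its call begins. There is no depth.
- close_job(): hands the job in, once; it reports no verdict.
The state is a dict: "t": time; "qpos": joint angles; "qvel": joint speeds; "joint_torque": joint torques, N m; "ee_pos": TCP position; "orientation": TCP orientation; "ft_force": force on the tool from outside, world axes, zero at the start; "moment": the same for the moment, N m; "width": finger opening in mm.
Only numpy, scipy, OpenCV 4.12 (cv2) and the standard library are available. Lean on these libraries where they do the work, as an engineer would, in place of code of your own. Each camera call takes 0.05 s, during which the arm holds its last target.

### The job

On the bed of the sheet punch stand two sheet stops. Take hold of the one with the single tall post and slide it across the bed, away from the robot, without lifting it off, until it drops into the wide groove; stop there, not beyond it, and let go, so that it stands upright on the groove's floor, square to the groove. Leave the stop with two short posts standing where it is.

Things in the scene. Friction and masses are not known exactly. Their poses are not given: they have to be found in the camera images.
- stop: Sheet stop to move: steel foot 24 (x) x 70 (y) x 16 mm high with one black post in its middle, 20 (x) x 30 (y) mm, flat-sided, top 80 mm above the underside; about 0.3 kg. Origin: centre of the foot's underside; z up, y along the foot. Starts upright, loose on the bed's top, on the robot's side of the wide groove, in the left or right half, its y within 10 degrees of the bed's y.
- bed: Fixed aluminium bed, 280 (x) x 320 (y) mm, flat top 30 mm up. Origin: centre of its underside; x away from the robot (within 18 degrees), z up. Grooves along y, 12 mm deep: a wide one (40 mm) at x = 45, narrow ones (8 mm, the foot slides over) at x = -20 and 90 mm. Side rails 10 mm over the top; punch bar at x 140-190, 57 mm high. Loose on the middle line: weight and box, up to 20 mm high.
- groove (a point): Centre of the floor of the wide groove, at (45, 0, 18) mm in the bed's frame, axes as the bed's: y runs along the groove, x across it. The groove is 40 mm wide and runs the bed's full 320 mm; its floor is 12 mm below the bed's top.
- twin: The other sheet stop, to be left alone: the same foot, 24 x 70 x 16 mm, but two short black posts (each 20 x 16 mm, at y = +24 and -24 mm) reaching 46 mm above the underside. Origin: centre of the foot's underside. It stands in the other half of the bed, about 150 mm beside the stop to move.
Mind the look-alikes: they are no part of the job. What is shaped like the stop but blue, orange or yellow is not meant.

How it is judged:
By the outcome, as a careful person would: the job done as asked, in the order asked, and still so for the second after the job is handed in, with the robot touching nothing.
It also fails if it takes over 32 s, if anything falls off the work surface, if the arm or the gripper's body presses on something with over 40 N, if the wrist force passes 120 N, or if a joint passes its speed limit or range.

## Working session

There is one attempt and no reset: what is moved stays moved. The work goes in short steps, Python scripts to look and compute and a shell command to move; the robot and the scene stay as the last step left them, time stands still between calls to the robot, and variables do not carry over. Pictures are saved under pics/ and viewed, and the job is handed in when it is done.

```bash
ls; mkdir -p pics; python3 - <<'E'
from workcell import *
import cv2,numpy as np
for n in("side","top"):
    d=get_image(n);cv2.imwrite(f"pics/{n}0.png",d["pixels"][:,:,::-1]);np.savez(f"{n}0.npz",**d)
    print(n,d["mtx"].round(1).tolist(),d["view"].round(3).tolist())
o=get_obs();print(o)
E
```

```text
pics
side [[493.9, 0.0, 318.1], [0.0, 493.9, 239.9], [0.0, 0.0, 1.0]] [[0.722, -0.692, 0.009, -279.929], [-0.55, -0.582, -0.6, 337.897], [0.42, 0.428, -0.8, 459.097], [0.0, 0.0, 0.0, 1.0]]
top [[482.1, 0.0, 322.8], [0.0, 482.1, 243.5], [0.0, 0.0, 1.0]] [[-0.015, -1.0, 0.023, 83.632], [-0.993, 0.012, -0.117, 496.669], [0.117, -0.024, -0.993, 663.223], [0.0, 0.0, 0.0, 1.0]]
{'t': 0.1, 'qpos': array([-1.15303362e+00,  4.23768153e-01,  1.63059266e+00, -7.64584374e-06,
        1.08859955e+00, -1.89853493e-02]), 'qvel': array([ 6.69983840e-05,  9.02914468e-04, -2.60573254e-03,  6.75551413e-04,
       -1.47668910e-03, -1.82578700e-03]), 'joint_torque': array([-1.34883398e-03, -5.45611632e+01, -2.74330169e+01,  6.43387134e-02,
        1.88255904e-02, -3.18554680e-05]), 'ee_pos': array([ 264.20105959, -565.86688706,  221.98532014]), 'orientation': array([ 0.88252326,  1.3858958 , -0.88129059]), 'ft_force': array([ 0.04777025,  0.31557284, -0.56836048]), 'moment': array([-0.05359212,  0.01512497, -0.00343901]), 'width': 88.0354149354065}
```

View pics/top0.png

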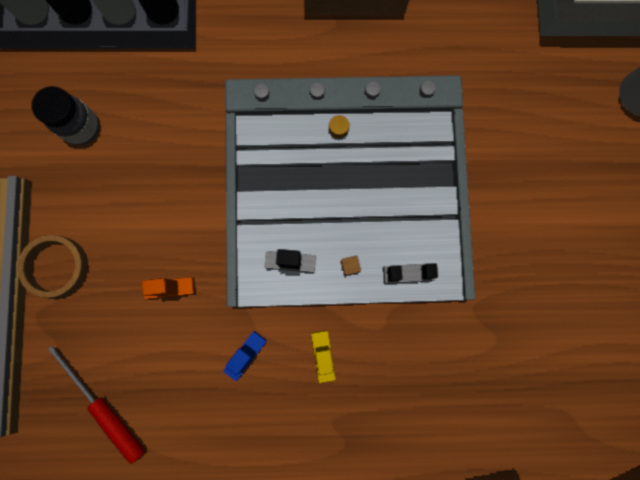

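View pics/side0.png

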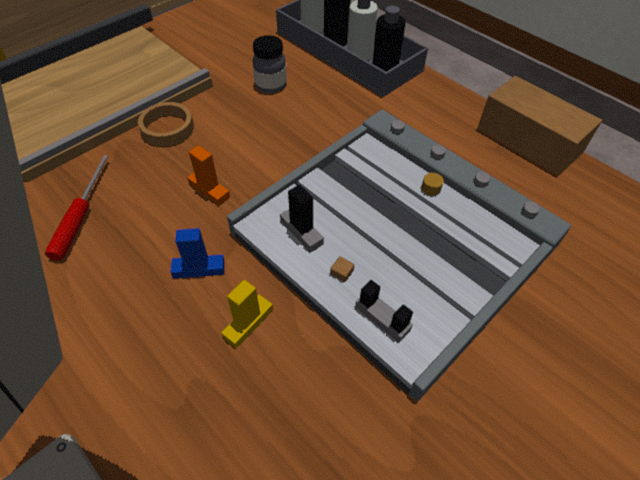

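Candidates in the top view: a steel foot with one tall black post at (290,260), a steel foot with two short posts at (411,273), and orange (168,288), blue (245,356) and yellow (323,357) look-alikes. The one at (290,260) fits, being steel with a single tall post. I'll confirm that in a crop.

```bash
python3 - <<'E'
import cv2,numpy as np
t=cv2.imread("pics/top0.png");s=cv2.imread("pics/side0.png")
a=cv2.resize(t[235:315,225:475],None,fx=3.2,fy=3.2,interpolation=cv2.INTER_CUBIC)
b=cv2.resize(s[180:345,265:425],None,fx=2,fy=2,interpolation=cv2.INTER_CUBIC)
c=np.zeros((a.shape[0]+b.shape[0],800,3),np.uint8);c[:a.shape[0],:a.shape[1]]=a;c[a.shape[0]:,:b.shape[1]]=b
cv2.imwrite("pics/crop0.png",c)
E
```

```text
(no output)
```

View pics/crop0.png

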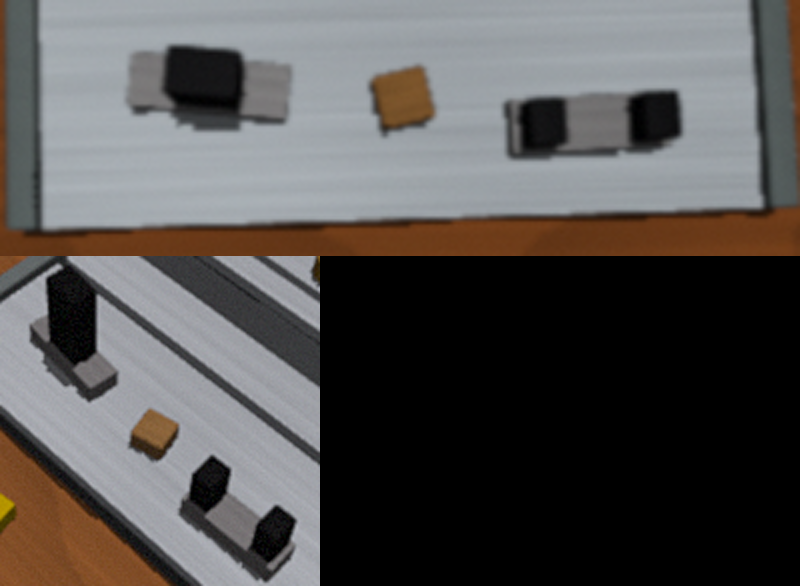

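The crop confirms it: one tall post on a steel foot at (290,260), with the twin at (411,273). Now I'll measure.

```bash
cat > h.py <<'E'
import cv2,numpy as np
def load(n,k): 
    d=np.load(f"{n}{k}.npz");return d["pixels"],d["mtx"],d["view"]
def ray(K,V,p):
    R,t=V[:3,:3],V[:3,3]
    return -R.T@t, R.T@np.linalg.inv(K)@np.array([p[0],p[1],1.])
def onz(K,V,p,z):
    c,d=ray(K,V,p);return c+d*(z-c[2])/d[2]
def tri(A,B,pa,pb):
    X=cv2.triangulatePoints(A[1]@A[2][:3],B[1]@B[2][:3],np.array(pa,float).reshape(-1,2).T,np.array(pb,float).reshape(-1,2).T)
    return (X[:3]/X[3]).T
def proj(A,P):
    q=A[1]@(A[2][:3,:3]@np.array(P,float)+A[2][:3,3]);return q[:2]/q[2]
E
python3 - <<'E'
from h import *
T=load("top",0);S=load("side",0)
print("cams",[ray(x[1],x[2],(320,240))[0].round() for x in(T,S)])
g=[x[0].max(2) for x in(T,S)]
for n,G,(x0,y0,x1,y1) in(("top",g[0],(255,240,450,295)),("side",g[1],(270,175,420,345))):
    m=np.zeros_like(G);m[y0:y1,x0:x1]=(G[y0:y1,x0:x1]<45)*255
    cs,_=cv2.findContours(m,0,1)
    for c in cs:
        if cv2.contourArea(c)>60:
            ap=cv2.approxPolyDP(c,2,True)[:,0].tolist()
            print(n,cv2.contourArea(c),cv2.minAreaRect(c),ap)
# column profiles in groove
for u in(250,300,350,400,440): print(u,[int(v) for v in g[0][135:235,u]])
E
```

```text
cams [array([417.,  94., 715.]), array([ 195., -194.,  572.])]
top 189.5 ((394.0, 274.0), (16.0, 14.0), 90.0) [[400, 266], [388, 268], [389, 282], [397, 282], [401, 278]]
top 200.0 ((428.5, 272.0), (16.0, 15.0), 90.0) [[435, 264], [422, 266], [423, 280], [436, 276]]
top 409.0 ((288.5, 260.0), (20.0, 23.0), 90.0) [[278, 250], [277, 263], [280, 269], [298, 270], [299, 252]]
side 345.5 ((399.97998046875, 319.3600158691406), (17.200000762939453, 26.600000381469727), 36.869895935058594) [[403, 305], [394, 313], [390, 325], [392, 330], [397, 332], [405, 327], [411, 311]]
side 336.0 ((368.7500305175781, 294.7500305175781), (17.677669525146484, 25.455841064453125), 45.0) [[372, 281], [361, 290], [360, 303], [366, 307], [377, 298], [379, 287]]
side 502.5 ((313.2562255859375, 305.37469482421875), (119.66975402832031, 5.932285308837891), 42.137596130371094) [[270, 264], [272, 272], [352, 344], [359, 344]]
side 951.0 ((300.14404296875, 205.7080078125), (50.5331916809082, 39.65495300292969), 55.304847717285156) [[303, 175], [270, 196], [293, 182], [297, 184], [289, 191], [289, 224], [291, 223], [
[... 1684 characters left out ...]
0, 149, 161, 160, 161, 162, 164, 162, 166, 166, 164, 162, 162, 162, 162, 163, 163, 161, 162, 167, 168, 165, 164, 163, 163, 160, 159, 152, 119, 64, 35, 47, 54, 83, 137, 158, 163, 164, 164, 165, 166, 165, 169, 168, 166, 164, 163, 166]
440 [157, 158, 159, 162, 163, 149, 84, 47, 37, 30, 58, 105, 149, 164, 166, 165, 162, 160, 158, 161, 162, 166, 167, 164, 146, 84, 46, 39, 46, 50, 51, 51, 49, 49, 48, 48, 48, 50, 49, 49, 49, 49, 49, 48, 47, 48, 49, 48, 48, 49, 52, 91, 149, 161, 161, 162, 162, 162, 163, 165, 165, 166, 163, 162, 164, 166, 166, 166, 165, 165, 170, 170, 167, 167, 167, 165, 163, 161, 154, 121, 66, 28, 26, 47, 79, 135, 158, 162, 162, 162, 161, 161, 161, 165, 165, 164, 165, 164, 166, 168]
```

```bash
python3 - <<'E'
from h import *
T=load("top",0);S=load("side",0)
a=cv2.resize(T[0][242:282,258:322,::-1],None,fx=12,fy=12,interpolation=cv2.INTER_CUBIC)
b=cv2.resize(S[0][175:255,270:334,::-1],None,fx=7,fy=7,interpolation=cv2.INTER_CUBIC)
f=lambda x:(255*(x/255.)**.45).astype(np.uint8)
cv2.imwrite("pics/zt.png",f(a));cv2.imwrite("pics/zs.png",f(b))
E
```

```text
(no output)
```

View pics/zt.png

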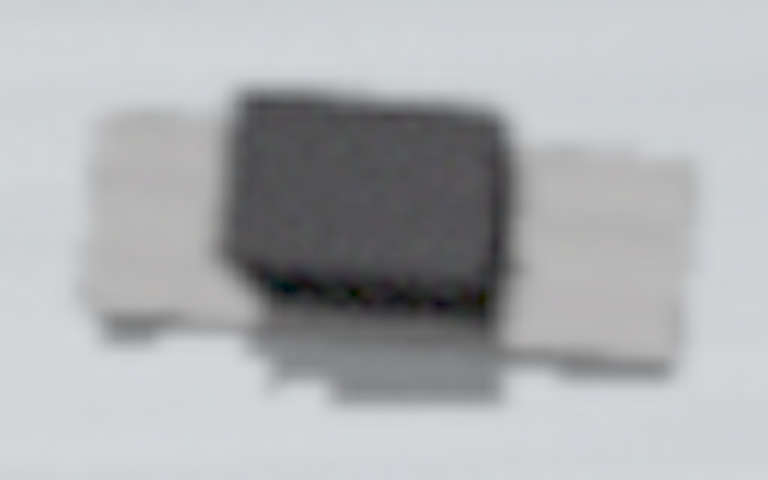

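View pics/zs.png

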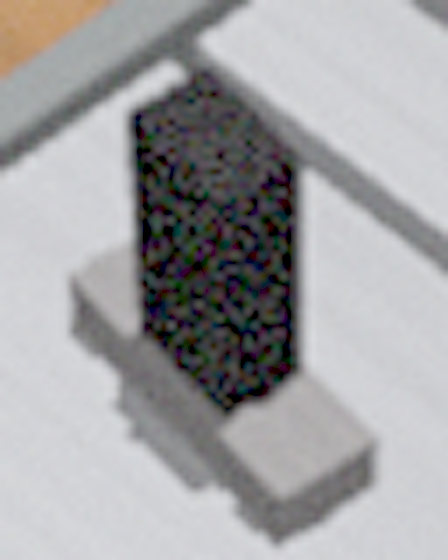

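```bash
python3 - <<'E'
from h import *
T=load("top",0);S=load("side",0)
t=lambda p:((np.array(p)+.5)/12-.5+[258,242]); s=lambda p:((np.array(p)+.5)/7-.5+[270,175])
print("post",(P:=tri(T,S,[t(p) for p in[(238,95),(505,112),(498,282),(225,262)]],[s(p) for p in[(208,72),(298,160),(222,208),(135,115)]])).round(1).tolist(),P.mean(0).round(1))
print("foot TR,BR,BL",tri(T,S,[t(p) for p in[(692,160),(678,360),(82,312)]],[s(p) for p in[(372,442),(275,497),(75,275)]]).round(1).tolist())
F=[onz(*T[1:],t(p),46) for p in[(95,110),(692,160),(678,360),(82,312)]];F=np.array(F)
print("foot z46",F.round(1).tolist(),F.mean(0)); 
yv=(F[0]+F[3]-F[1]-F[2])/2;print("foot len",np.linalg.norm(yv),"yaw",np.degrees(np.arctan2(-yv[0],yv[1])))
Q=np.array([onz(*T[1:],t(p),110) for p in[(238,95),(505,112),(498,282),(225,262)]]);print("post z110",Q.mean(0))
yv=(Q[0]+Q[3]-Q[1]-Q[2])/2;print(np.linalg.norm(yv),np.degrees(np.arctan2(-yv[0],yv[1])))
# groove edges by half level 105 per column
G=T[0].max(2).astype(float)
def cross(col,a,b):
    v=col[a:b]; i=np.where((v[:-1]-105)*(v[1:]-105)<0)[0]; return a+i[0]+(105-v[i[0]])/(v[i[0]+1]-v[i[0]]) if len(i) else None
L={}
for nm,(r0,r1) in dict(far=(155,172),near=(182,197),n20=(212,222)).items():
    pts=[(u,c) for u in range(250,445,3) if(c:=cross(G[:,u],r0,r1)) is not None]
    W=np.array([onz(*T[1:],p,30)[:2] for p in pts],np.float32)
    vx,vy,x0,y0=cv2.fitLine(W,cv2.DIST_HUBER,0,.01,.01).ravel()
    if vy<0: vx,vy=-vx,-vy
    L[nm]=(np.array([x0,y0]),np.array([vx,vy]));print(nm,len(pts),"yaw",np.degrees(np.arctan2(-vx,vy)),x0,y0)
v=L["near"][1];n=np.array([v[1],-v[0]])
print("n.",{k:float(n@L[k][0]) for k in L},"post",n@Q.mean(0)[:2],"foot",n@F.mean(0)[:2])
# bed height: triangulate same point? groove/rail junction side
E
```

```text
post [[482.1, 136.0, 107.3], [479.4, 108.3, 107.9], [461.5, 109.1, 108.3], [464.8, 137.2, 107.7]] [472.  122.6 107.8]
foot TR,BR,BL [[480.1, 88.2, 42.7], [456.6, 90.2, 44.9], [464.2, 158.2, 44.7]]
foot z46 [[486.5, 157.3, 46.0], [479.8, 88.2, 46.0], [456.6, 90.1, 46.0], [463.1, 158.9, 46.0]] [471.49299958 123.63777011  46.        ]
foot len 69.23576596507945 yaw -5.449292542699198
post z110 [471.29719456 122.873837   110.        ]
28.331711196640327 -4.662797811338737
far 65 yaw 0.8255077 616.8959 57.49324
near 63 yaw 0.7884882 577.3956 44.322327
n20 65 yaw 0.8412787 535.83527 68.26377
n. {'far': 617.628662109375, 'near': 577.9508666992188, 'n20': 536.7239379882812} post 472.94345856548426 foot 473.149757735849
```

```bash
cat >> h.py <<'E'
from scipy.spatial.transform import Rotation as Ro
def plan(o,target,yaw):
    """tool-frame shift (cm) and turn (deg) to bring TCP to target, tool x down, tool z along +-(bed/stop x at yaw deg)"""
    R=Ro.from_rotvec(o["orientation"]).as_matrix()
    print("axes x,y,z\n",R.T.round(3)); print("shift cm",(R.T@(np.array(target)-o["ee_pos"])/10).round(2))
    a=np.radians(yaw)
    for s in(1,-1):
        z=s*np.array([np.cos(a),np.sin(a),0]);x=np.array([0,0,-1.]);y=np.cross(z,x)
        print("turn",s,np.degrees(Ro.from_matrix(R.T@np.array([x,y,z]).T).as_rotvec()).round(2))
E
python3 - <<'E'
from workcell import *
from h import *
o=get_obs();plan(o,[471.5,123,220],-5)
E
```

```text
axes x,y,z
 [[-0.001  0.001 -1.   ]
 [ 0.906  0.423  0.   ]
 [ 0.423 -0.906 -0.001]]
shift cm [  0.27  47.92 -53.65]
turn 1 [-5.998e+01 -7.000e-02 -4.000e-02]
turn -1 [ 1.2002e+02 -5.0000e-02  8.0000e-02]
```

```bash
python3 -m crank '[[[0,4,-4.47],[0,0,0],8.0],[[0,4,-4.47],[0,0,0],8.0],[[0,4,-4.47],[0,0,0],8.0],[[0,4,-4.47],[0,0,0],8.0],[[0,4,-4.47],[0,0,0],8.0]]'; python3 -m crank '[[[0,4,-4.47],[0,0,0],8.0],[[0,4,-4.47],[0,0,0],8.0],[[0,4,-4.47],[0,0,0],8.0],[[0,4,-4.47],[0,0,0],8.0],[[0,4,-4.47],[0,0,0],8.0]]';  python3 -m crank '[[[0,4,-4.47],[0,0,0],6.0],[[0,4,-4.47],[0,0,0],6.0],[[0,0,0],[-10,0,0],6.0],[[0,0,0],[-10,0,0],6.0],[[0,0,0],[-10,0,0],6.0]]';python3 -m crank '[[[0,0,0],[-10,0,0],6.0],[[0,0,0],[-10,0,0],6.0],[[0,0,0],[-10,0,0],6.0],[[0,0,0],[0,0,0],6.0]]'
python3 - <<'E'
from workcell import *
from h import *
o=get_obs();plan(o,[471.5,123,60],-5);print(o["t"],o["ee_pos"],o["qpos"],o["width"],o["ft_force"])
E
```

```text
t: 0.72
ee_pos: [351.2, -277.3, 222.6]
orientation: [0.882, 1.385, -0.882]
ft_force: [1.2, -0.0, 0.3]
width: 80.2
t: 1.35
ee_pos: [437.9, 9.9, 222.7]
orientation: [0.882, 1.384, -0.882]
ft_force: [2.1, 0.0, 0.2]
width: 80.4
t: 1.98
ee_pos: [472.1, 123.1, 222.3]
orientation: [0.473, 1.519, -0.473]
ft_force: [0.2, -0.4, -0.2]
width: 60.0
t: 2.48
ee_pos: [472.2, 122.7, 222.4]
orientation: [0.069, 1.57, -0.07]
ft_force: [-0.2, 0.5, -0.3]
width: 59.9
axes x,y,z
 [[-0.001 -0.    -1.   ]
 [ 0.088  0.996 -0.   ]
 [ 0.996 -0.088 -0.001]]
shift cm [16.24  0.02 -0.06]
turn 1 [-0.06 -0.03  0.01]
turn -1 [1.7994e+02 2.0000e-02 5.0000e-02]
2.475 [472.18696756 122.7488675  222.44342093] [2.29928447e-01 2.21879345e-01 1.92629269e+00 1.28339311e-05
 9.93992387e-01 3.18304179e-01] 59.92015025695097 [-0.22004436  0.50664379 -0.27390307]
```

```bash
python3 -m crank '[[[4,0,0],[0,0,0],6.0],[[4,0,0],[0,0,0],6.0],[[4,0,0],[0,0,0],6.0],[[2.5,0,0],[0,0,0],6.0],[[1.5,0,0],[0,0,0],6.0]]'
python3 - <<'E'
from workcell import *
from h import *
o=get_obs();print(o["ee_pos"],o["width"],o["ft_force"])
for n in("side","top"):
    d=get_image(n);np.savez(f"{n}1.npz",**d);cv2.imwrite(f"pics/{n}1.png",d["pixels"][:,:,::-1])
E
```

```text
t: 3.1
ee_pos: [471.8, 122.7, 61.4]
orientation: [0.07, 1.571, -0.071]
ft_force: [-0.1, -0.3, 0.4]
width: 60.1
[471.8285848  122.66122382  61.35326431] 60.0753081503146 [-0.11539777 -0.33799343  0.42387713]
```

View pics/side1.png

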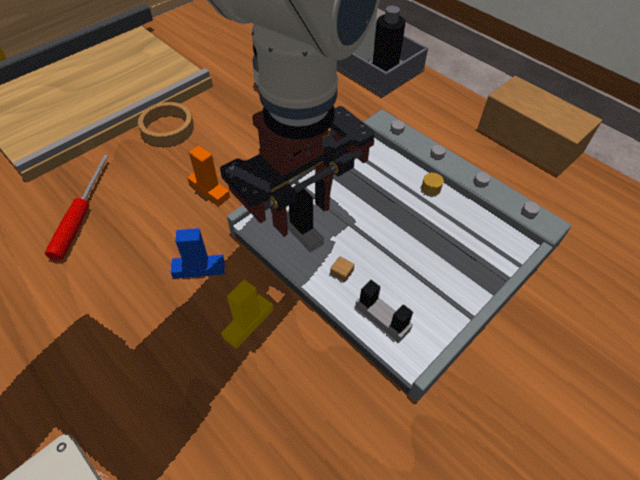

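The fingers straddle the post at about (302,212), clear of everything else. Closing now.

```bash
python3 -m crank '[[[0,0,0],[0,0,0],1.0],[[0,0,0],[0,0,0],1.0],[[0,0,0],[0,0,0],1.0],[[0,0,0],[0,0,0],1.0],[[0,0,0],[0,0,0],1.0]]'
python3 -m crank '[[[0,0,0],[0,0,0],1.0],[[0,0,0],[0,0,0],1.0],[[0.03,0,0],[0,0,0],1.0]]'
```

```text
t: 3.82
ee_pos: [472.5, 122.8, 63.0]
orientation: [0.068, 1.57, -0.068]
ft_force: [-1.8, -0.1, 4.8]
width: 20.1
t: 4.2
ee_pos: [472.5, 122.8, 63.0]
orientation: [0.068, 1.57, -0.068]
ft_force: [-4.3, -1.1, 13.2]
width: 19.3
```

```bash
python3 -m crank '[[[0,0,0.5],[-2.9,0,0],1.0],[[0,0,1],[-2.9,0,0],1.0],[[0,0,1.5],[0,0,0],1.0],[[0,0,1.5],[0,0,0],1.0],[[0,0,0],[0,0,0],1.0]]'
python3 - <<'E'
from workcell import *
from h import *
o=get_obs();plan(o,[598-1.7+0.,122.8+1.7,61],.8);print(o["ee_pos"],o["width"],o["ft_force"])
d=get_image("side");np.savez("side2.npz",**d);cv2.imwrite("pics/side2.png",cv2.resize(d["pixels"][90:300,220:500,::-1],None,fx=2.5,fy=2.5))
E
```

```text
t: 4.82
ee_pos: [518.6, 122.6, 62.5]
orientation: [-0.011, 1.569, 0.012]
ft_force: [1.5, -1.1, 3.3]
width: 20.0
axes x,y,z
 [[ 0.002  0.    -1.   ]
 [-0.014  1.     0.   ]
 [ 1.     0.014  0.002]]
shift cm [0.17 0.08 7.78]
turn 1 [ 0.02  0.11 -0.02]
turn -1 [-1.7998e+02  3.0000e-02  1.7000e-01]
[518.55546835 122.61074284  62.53037021] 19.9563155968238 [ 1.4770948  -1.10886343  3.34293259]
```

View pics/side2.png

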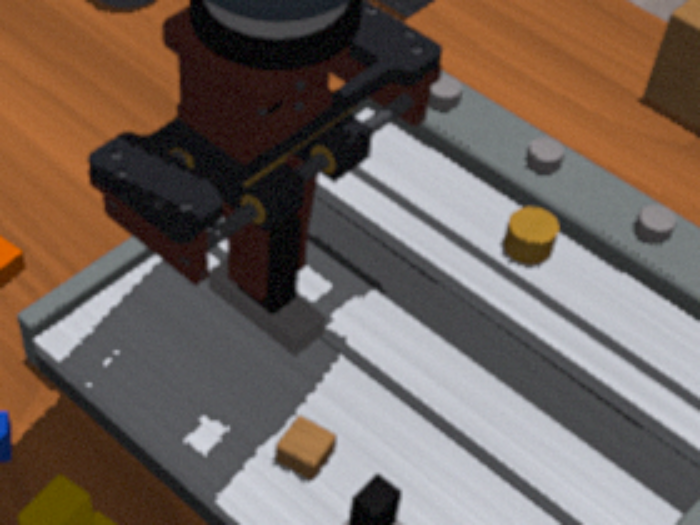

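The stop is sliding upright on the bed. Continuing with a slight downward bias to keep contact.

```bash
python3 -m crank '[[[0.05,0,1.2],[0,0,0],1.0],[[0,0,1.2],[0,0,0],1.0],[[0,0,1.2],[0,0,0],1.0],[[0,0,1.2],[0,0,0],1.0],[[0,0,0],[0,0,0],1.0]]'
python3 -m crank '[[[0,0,0.8],[0,0,0],1.0],[[0,0,0.8],[0,0,0],1.0],[[0,0,0.7],[0,0,0],1.0],[[0,0,0.7],[0,0,0],1.0],[[0,0,0],[0,0,0],1.0]]'
python3 - <<'E'
from workcell import *
from h import *
o=get_obs();plan(o,[598-1.7+0.,122.8+1.7,61],.8);print(o["ee_pos"],o["width"],o["ft_force"])
d=get_image("side");np.savez("side3.npz",**d);cv2.imwrite("pics/side3.png",cv2.resize(d["pixels"][90:300,220:500,::-1],None,fx=2.5,fy=2.5))
E
```

```text
t: 5.5
ee_pos: [564.6, 123.1, 62.3]
orientation: [-0.011, 1.573, 0.011]
ft_force: [-3.1, 0.0, 8.8]
width: 20.1
t: 6.12
ee_pos: [595.4, 123.5, 61.4]
orientation: [-0.011, 1.571, 0.011]
ft_force: [0.3, -0.0, -2.4]
width: 19.6
axes x,y,z
 [[-0.    -0.    -1.   ]
 [-0.014  1.    -0.   ]
 [ 1.     0.014 -0.   ]]
shift cm [0.04 0.1  0.09]
turn 1 [ 0.02 -0.01  0.  ]
turn -1 [-1.7998e+02 -0.0000e+00 -2.0000e-02]
[595.41055329 123.53047259  61.36319056] 19.594900057411873 [ 0.31798396 -0.03154436 -2.44184414]
```

View pics/side3.png

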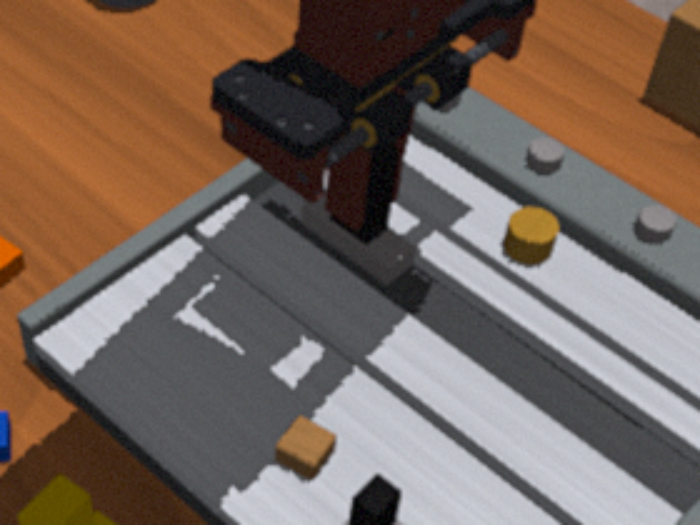

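The stop now hangs over the groove: the force has gone to about -2.4 N, which is its weight. I'll lower it 12 mm to the floor.

```bash
python3 -m crank '[[[0.4,0,0.05],[0,0,0],1.0],[[0.4,0,0],[0,0,0],1.0],[[0.25,0,0],[0,0,0],1.0],[[0,0,0],[0,0,0],1.0]]'
python3 -m crank '[[[0.15,0,0],[0,0,0],1.0],[[0,0,0],[0,0,0],1.0]]'
```

```text
t: 6.68
ee_pos: [595.6, 123.5, 51.0]
orientation: [-0.011, 1.571, 0.011]
ft_force: [0.3, 0.5, -2.7]
width: 19.4
t: 6.92
ee_pos: [596.0, 123.6, 50.3]
orientation: [-0.011, 1.57, 0.011]
ft_force: [-1.0, -0.6, 1.4]
width: 19.8
```

```bash
python3 -m crank '[[[0.03,0,0],[0,0,0],1.0],[[0,0,0],[0,0,0],2.6],[[0,0,0],[0,0,0],3.5],[[0,0,0],[0,0,0],5.0],[[0,0,0],[0,0,0],5.0]]'
python3 -m crank '[[[-2,0,0],[0,0,0],5.0],[[-4,0,0],[0,0,0],5.0],[[-4,0,0],[0,0,0],5.0],[[-5,0,0],[0,0,0],5.0],[[0,0,0],[0,0,0],5.0]]'
python3 -m crank '[[[0,-5,-5],[0,0,0],5.0],[[0,-5,-5],[0,0,0],5.0],[[0,-5,0],[0,0,0],5.0],[[0,-5,0],[0,0,0],5.0],[[0,0,0],[0,0,0],5.0]]'
python3 - <<'E'
from workcell import *
from h import *
for n in("side","top"):
    d=get_image(n);np.savez(f"{n}4.npz",**d);cv2.imwrite(f"pics/{n}4.png",d["pixels"][:,:,::-1])
E
```

```text
t: 7.55
ee_pos: [595.9, 123.6, 49.5]
orientation: [-0.011, 1.571, 0.011]
ft_force: [0.6, -0.5, 0.7]
width: 48.7
t: 8.18
ee_pos: [598.8, 124.1, 205.4]
orientation: [-0.01, 1.561, 0.013]
ft_force: [0.1, -0.9, 0.2]
width: 50.3
t: 8.8
ee_pos: [509.8, -68.6, 199.7]
orientation: [-0.008, 1.571, 0.008]
ft_force: [-0.7, 0.9, -0.5]
width: 49.9
```

View pics/side4.png

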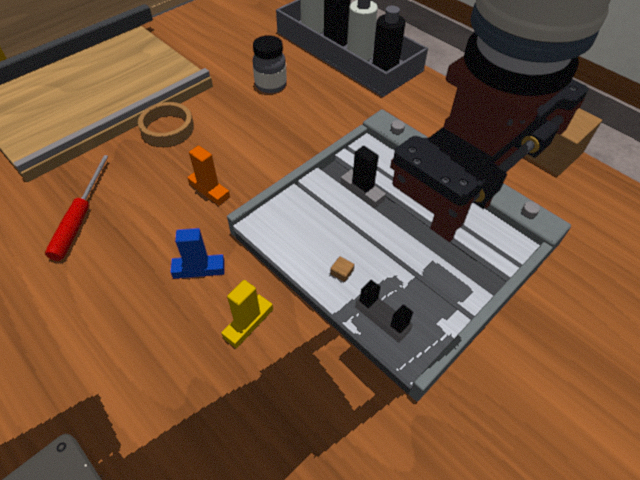

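View pics/top4.png

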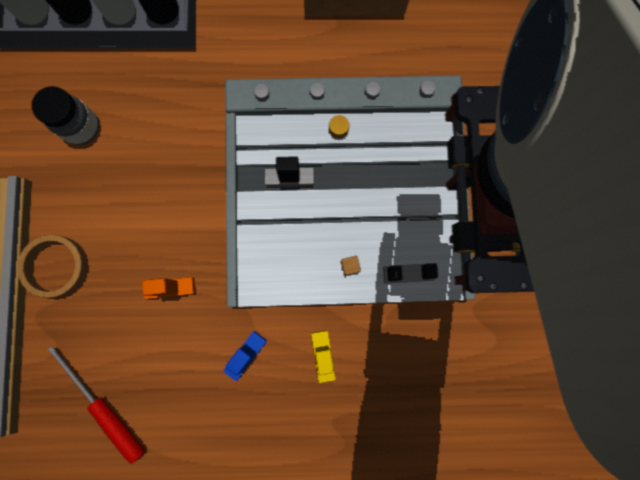

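The stop stands at (289,176) inside the dark groove, with the twin at (411,273) as before. I'll check its position and squareness in numbers.

```bash
python3 - <<'E'
from h import *
T=load("top",4);S=load("side",4);T0=load("top",0)
f=lambda x:(255*(x/255.)**.5).astype(np.uint8)
a=f(cv2.resize(T[0][150:200,255:325,::-1],None,fx=8,fy=8,interpolation=cv2.INTER_CUBIC))
b=f(cv2.resize(S[0][135:215,330:400,::-1],None,fx=7,fy=7,interpolation=cv2.INTER_CUBIC))
cv2.imwrite("pics/zt4.png",a);cv2.imwrite("pics/zs4.png",b)
for X in(T0,T):
    m=(X[0].max(2)<40).astype(np.uint8);m[:255]=0;m[290:]=0;m[:,:384]=0;m[:,440:]=0
    cs,_=cv2.findContours(m,0,1);print([cv2.boundingRect(c) for c in cs if cv2.contourArea(c)>60])
E
```

```text
[(387, 266, 15, 17), (422, 264, 15, 17)]
[(386, 266, 17, 16), (421, 263, 17, 17)]
```

View pics/zt4.png

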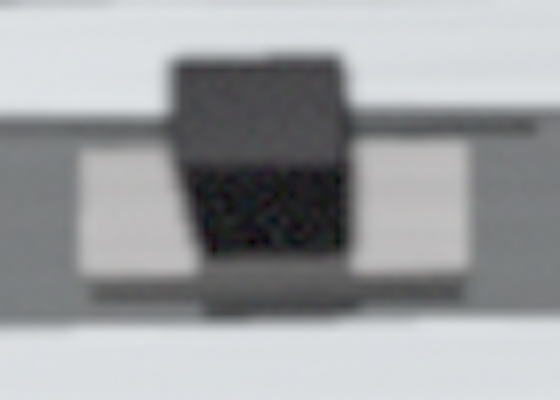

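View pics/zs4.png

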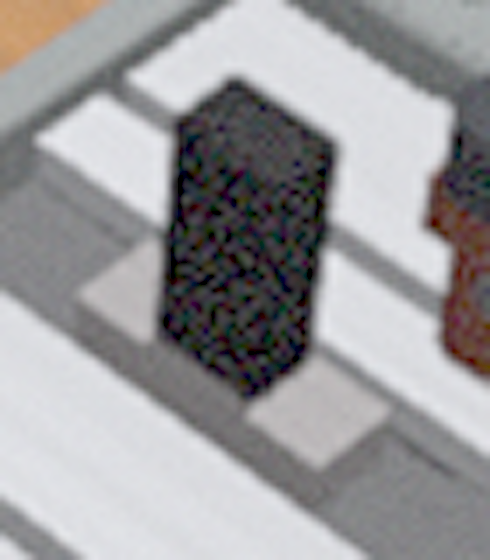

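```bash
python3 - <<'E'
from h import *
T=load("top",4);S=load("side",4)
t=lambda p:((np.array(p)+.5)/8-.5+[255,150]); s=lambda p:((np.array(p)+.5)/7-.5+[330,135])
c=[(80,148),(470,140),(470,272),(78,276)]
print("foot",tri(T,S,[t(c[i]) for i in(1,2,3)],[s(p) for p in[(390,410),(320,468),(80,293)]]).round(1).tolist())
P=tri(T,S,[t(p) for p in[(172,58),(342,56),(350,162),(180,162)]],[s(p) for p in[(235,78),(333,150),(262,190),(178,120)]]);print("post",P.round(1).tolist(),P.mean(0))
F=np.array([onz(*T[1:],t(p),34) for p in c]);m=F.mean(0);yv=(F[0]+F[3]-F[1]-F[2])/2
a=np.radians(.8);print(m,"n",m[0]*np.cos(a)+m[1]*np.sin(a),"yaw",np.degrees(np.arctan2(-yv[0],yv[1])))
E
```

```text
foot [[609.1, 89.1, 33.3], [585.4, 88.7, 33.6], [585.9, 159.3, 31.8]]
post [[606.2, 138.3, 95.1], [606.0, 110.6, 94.7], [586.3, 110.2, 97.5], [588.3, 137.0, 96.1]] [596.67753398 124.03601231  95.8381278 ]
[596.26216488 124.62250661  34.        ] n 597.944045545733 yaw 0.4011977191867249
```

```bash
python3 -c "
from workcell import *
print(get_obs()['t']);print(close_job())"
```

```text
8.9
the job is handed in; nothing more can be done
None
```

The single-post stop now stands upright on the floor of the wide groove, square to it. I handed the job in at about 8.9 s. I gripped the stop by its post, slid it about 124 mm across the bed while turning it about 6° square, lowered it 12 mm to the groove's floor, let go and backed away.

- **Position:** the last pictures put the foot's centre within 0.2 mm of the groove's centre line. It is about 0.4° off the groove's direction, which is within what I can measure.
- **Height:** the foot's top measured 32–34 mm and the post's top about 96 mm, against 34 and 98 expected. Those 1–2 mm are about the calibration error; before the move the same points read about as low.
- **Twin and box:** the twin's outlines match the first picture to 1 px, and by eye the box has not moved.
- **How it dropped:** it did not drop by itself. The grip held it over the groove, so I lowered it until the force showed it touching the floor.
- **Forces:** the highest wrist force I read was about 14 N.

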